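# Check an earthing link in the bench thickness gauge

### The job

Lift the long aluminium earthing link out of its fitted case by the middle, lay it flat on the rubber mat and let go, then take it again by one end and lay its other end flat on the gauge's anvil, centred under the spindle. Let go of it and turn the ratchet knob at the top of the gauge clockwise (seen from above) until the spindle clamps the link and the knob has clearly slipped, about 30 degrees or more past the thimble; do not tighten by the thimble. Leave the link clamped there, and leave the shorter spare link where it lies.

Things in the scene. Friction and masses are not known exactly. Their poses are not given: they have to be found in the camera images.
- link_center (a point): centre (half-way up) of the loose long link: a flat aluminium bar 100 x 18 x 8 mm, about 40 g, a small dark dot on its top 24 mm either side of the middle. Axes: x along its length, y across, z up. At the start it lies along the case's x axis in the case's slot
- case: fixed black fitted case, 124 (x) x 90 (y) x 24 mm high; origin centre of underside. A slot 23 mm wide along x holds the link, its underside 10 mm above the bench, its ends sunk 6 mm below the case's top. Only the middle can be gripped: a notch 56 mm long (x) runs across the whole y width; over 8 mm from the x axis its floor is 3 mm above the bench
- mat: the fixed black rubber mat, 160 mm (x) by 120 mm (y), 3 mm thick; origin at the centre of its underside. The mat and the case swap places from run to run
- anvil (a point): centre of the gauge's anvil face, 45 mm above the bench, on the vertical spindle axis. z up; +y points out of the open throat. The work rest is flush with it, x -15 to 15, y -18 to 58 mm: a link laid along y, centre about 40 mm out, is carried by it and its outer end overhangs. The spindle's lower face starts 14 to 17 mm above the anvil
- gauge: fixed grey bench thickness gauge (a bench micrometer with a C frame); origin on the spindle axis at the bench, axes as the anvil's. Base plate 75 (x) x 150 (y) x 20 mm; column front at y = -40 mm. The arm over the throat is 34 mm wide, 84 to 114 mm above the bench, and ends in a nose of 17 mm radius about the spindle axis
- knob_grip (a point): centre of the ratchet knob on top of the gauge, on the spindle axis: a knurled upright steel cylinder 20 mm in diameter, 36 mm high, this point half-way up it, 162 mm above the bench; it stays at this height when turned. Below it is the aluminium thimble, 26 mm in diameter, its top 19 mm below this point
- thimble (a joint): rotation of the thimble, rad, positive clockwise from above, starting between 0 and 0.6; the spindle goes down 5 mm per rad and touches an 8 mm link at about 1.8 rad. Drag about 0.04 N m; it stays where left
- ratchet (a joint): rotation of the ratchet knob relative to the thimble, rad, positive clockwise: the knob carries the thimble along (reading near 0) until the spindle is stopped; then, at about 0.075 N m, it slips and this value grows. The clamping force is then about 8 N and stays on when the knob is let go
- spindle: the gauge's steel spindle, 10 mm in diameter, which comes straight down on the anvil; origin at the centre of its lower face
- spare_center (a point): centre (half-way up) of another, shorter loose aluminium link, 70 x 18 x 8 mm, lying on the bench; not to be moved
Things that resemble listed ones, but are neither listed nor needed, are in the scene too. There is more than one size of the gauge; the one meant has the size given above.

How it is judged:
By the outcome, as a careful person would: the job done as asked, in the order asked, and still so for the second after the job is handed in, with the robot touching nothing.
It also fails if it takes over 70 s, if anything falls off the work surface, if the arm or the gripper's body presses on something with over 40 N, if the wrist force passes 120 N, or if a joint passes its speed limit or range.

### The arm

A 6-joint arm with a two-finger parallel gripper is mounted at the origin on the work surface. World frame = base frame: x ahead of the robot, y to its left, z up, the work surface at z = 0. Lengths are in mm, angles in rad, forces in N, time in s.
With the tool pointing down it reaches from about 350 to 875 mm from the base axis. Payload 4.2 kg.
Tool frame: the origin (TCP) lies between the finger pads; the fingertips stand 17 mm ahead of it and the grasp point (between the pads) lies 2 mm behind it (nose_length is the distance from the TCP to the fingertips, in mm); z points along the fingers, y is the direction in which the jaws open and shut (so a half turn about z gives the same grasp; the last joint's range is limited). The gripper opens to 85 mm and grips with 20 to 120 N. Pads are 22 mm wide; open, the fingers measure 114 mm over their backs; the gripper's body (76 mm by 85 mm) begins 54 mm behind the grasp point. The pads swing forward as they close: fully open they stand 13 mm farther back than shut.
Start: joints at [1.363, 0.385, 0.008, 0, -1.194, -0.259], TCP at [281.236, 558.127, 248.312] pointing down, gripper open.
Joint ranges: [-3.14, 3.14], [-1.21, 2.06], [-1.07, 1.41], [-3.16, 2.05], [-2.99, -0.16], [-3.1, 3.1]. Speed limits (rad/s): [2.79, 2.79, 3.14, 3.14, 3.14, 3.14].

### API

Orientations are given as a unit quaternion [x, y, z, w].
In Python, from bench import * gives the robot as it stands.
- The arm moves only by the tool jog_arm, never from a script. Its argument "increments" is a list of rows, each a list of 4 numbers: the shift along the tool's x, y, z in m, then the turn about the tool's z in degrees. A call has 1 to 10 rows; each row is the pose to reach, as a shift and turn from the pose measured when the call began, along the tool's axes at that moment; what a row does not reach only later rows make up. A row lasts 1/8 s, in which the tool goes at most 62.5 mm and 10.7 degrees, less where a joint would pass 70% of its speed; a pose out of reach is approached as far as the arm can. A call with a gripper value outside its range is refused whole. "hand" is the gripper's target within -1 to 1 (fully open at 1, half-way at 0, shut at -1), set as the call begins (left out, the last holds). The fingers move at their own pace and stop on an object; the grip force is fixed at half the most. Time passes only in rows, so rows that repeat a pose let the fingers close. It gives the time, the measured TCP pose, the force and the opening at its end, in the units of the state.
- read_state(): the state, without advancing time (a new reading comes with each control period).
- get_image(name): name is "scene" or "side" or "wrist"; returns the picture (400x640x3 uint8, red, green, blue); there is no depth.
- calibration(name): a dict with "fx", "fy", "cx", "cy" (pixels), "position" and "rotation" of the camera in the world; the wrist camera has in their place "hand_eye" (4x4, takes a point from camera to tool coordinates, whose origin is the TCP and whose axes are the flange's). Camera axes: x right, y up, looking along -z (the intrinsics and any distortion apply to the point x, -y, -z); pixel columns grow to the right and rows downward; lengths in mm; the calibration is good to about 2 mm. A picture is of the moment at which its call begins: read the wrist's pose just before it. calibration takes no time and is no camera call.
- job_done(): hands the job in, once; it reports no verdict.
The state is a dict: "clock": time; "joints": joint angles; "joint_vel": joint speeds; "joint_efforts": joint torques, N m; "position": TCP position; "ee_rot": TCP orientation; "contact_force": force on the tool from outside, world axes, zero at the start; "wrist_torque": the same for the moment, N m; "gripper_width": finger opening in mm.
Only numpy, scipy, OpenCV 4.12 (cv2) and the standard library are available. Lean on these libraries where they do the work, as an engineer would, in place of code of your own. Each camera call takes 0.05 s, during which the arm holds its last target.

## Working session

There is one attempt and no reset: what is moved stays moved. The work goes in short steps, Python scripts to look and compute and a tool call to move; the robot and the scene stay as the last step left them, time stands still between calls to the robot, and variables do not carry over. Pictures are saved under pics/ and viewed, and the job is handed in when it is done.

Besides the shell and the picture viewer there is one more tool, called after "Call:" in YAML: its name, and indented under it one key for each argument. jog_arm: Moves the arm, as the interface text tells. Its arguments: {"type":"object","properties":{"increments":{"type":"array"},"hand":{"type":"number"}},"required":["increments"]}

```bash
ls; mkdir -p pics
python3 - <<'E'
from bench import *
import cv2
s=read_state();print(s)
for n in ["scene","side","wrist"]:
    print(n,calibration(n))
    cv2.imwrite(f"pics/{n}0.png",get_image(n)[:,:,::-1])
E
```

```text
pics
{'clock': 0.0, 'joints': array([ 1.36262443e+00,  3.85580840e-01,  6.62289400e-03, -4.88168908e-04,
       -1.19399302e+00, -2.58555843e-01]), 'joint_vel': array([-0.00068633,  0.00062015, -0.00066523, -0.00023034,  0.00051806,
        0.00203318]), 'joint_efforts': array([-2.76241499e-04, -3.92288446e+01,  1.88400757e+01,  4.18612942e+00,
       -4.62785349e-03,  3.91010147e-06]), 'position': array([280.99239466, 557.66393512, 247.2073396 ]), 'ee_rot': array([ 9.72872581e-01, -2.31338990e-01, -1.99655013e-04,  1.08269383e-03]), 'contact_force': array([1.12903573, 0.20686497, 0.02299148]), 'wrist_torque': array([0.03744343, 0.03943058, 0.01933629]), 'gripper_width': 85.3783327232328}
scene {'fx': 417.73477357421285, 'fy': 417.73477357421285, 'cx': 313.22129673244336, 'cy': 206.02008063863013, 'position': array([1128.4769916 ,   20.40599822,  799.91517172]), 'rotation': array([0.2456615 , 0.23994341, 0.64312529, 0.68444682])}
side {'fx': 454.93320184646035, 'fy': 454.93320184646035, 'cx': 319.2765866535142, 'cy': 203.60712190240056, 'position': array([-138.15648157, -613.22539245,  699.10200698]), 'rotation': array([ 0.44087395, -0.18843961, -0.33315045,  0.81186911])}
wrist {'fx': 312.51729444812224, 'fy': 312.51729444812224, 'cx': 323.58197644472875, 'cy': 198.223590157382, 'hand_eye': array([[-5.42384316e-04,  9.57329364e-01,  2.88998606e-01,
         7.25763959e+01],
       [ 9.99999669e-01,  6.94725431e-04, -4.24558861e-04,
        -9.63835469e-01],
       [-6.07217345e-04,  2.88998279e-01, -9.57329424e-01,
        -1.26052176e+02],
       [ 0.00000000e+00,  0.00000000e+00,  0.00000000e+00,
         1.00000000e+00]])}
```

View pics/scene0.png

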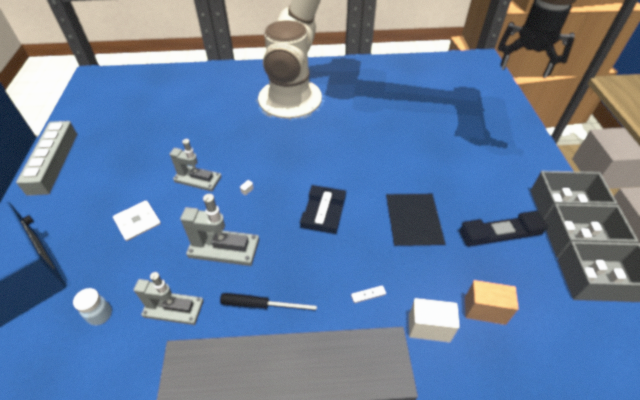

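View pics/side0.png

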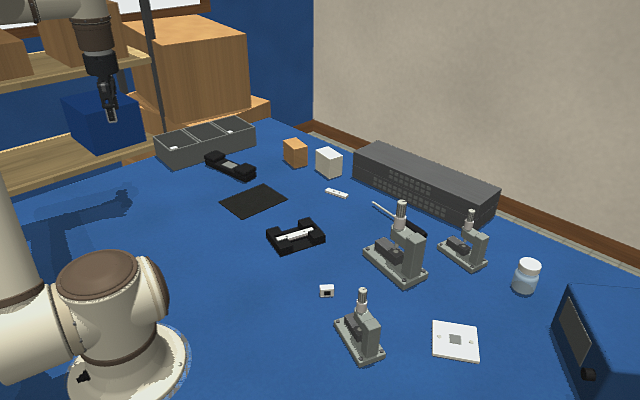

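View pics/wrist0.png

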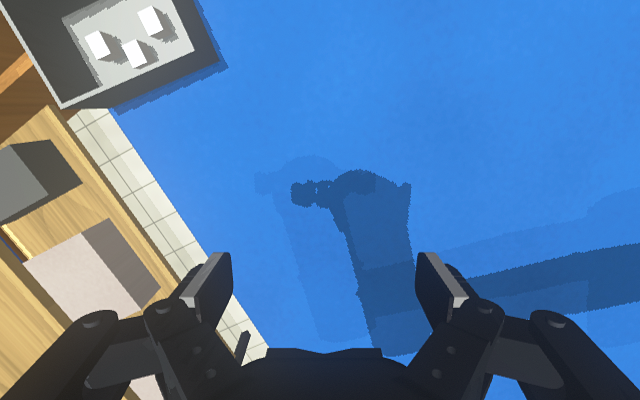

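The scene shows the case with the link at about (323,208), the mat at (415,219), three gauges at (195,165), (215,235) and (165,300), and the spare link at (368,294). I'll zoom in on these.

```bash
cat > h.py <<'E'
import numpy as np, cv2
from scipy.spatial.transform import Rotation as R
from bench import *
def cam(name,st=None):
    c=calibration(name)
    K=np.array([[c['fx'],0,c['cx']],[0,c['fy'],c['cy']],[0,0,1]])
    if name=='wrist':
        T=np.eye(4);T[:3,:3]=R.from_quat(st['ee_rot']).as_matrix();T[:3,3]=st['position']
        M=T@np.array(c['hand_eye'])
        Rm=M[:3,:3];p=M[:3,3]
    else:
        Rm=R.from_quat(c['rotation']).as_matrix();p=np.array(c['position'])
    return K,Rm,p,c
def proj(C,P):
    K,Rm,p,_=C; q=(np.atleast_2d(P)-p)@Rm; q=q*[1,-1,-1]
    u=q@K.T; return u[:,:2]/u[:,2:]
def ray(C,uv):
    K,Rm,p,_=C; d=np.linalg.solve(K,[uv[0],uv[1],1.])*[1,-1,-1]
    d=Rm@d; return p,d/np.linalg.norm(d)
def atz(C,uv,z):
    p,d=ray(C,uv); return p+d*(z-p[2])/d[2]
def tri(obs):
    A=np.zeros((3,3));b=np.zeros(3)
    for C,uv in obs:
        p,d=ray(C,uv);M=np.eye(3)-np.outer(d,d);A+=M;b+=M@p
    X=np.linalg.solve(A,b)
    return X,[np.linalg.norm(proj(C,X)[0]-uv) for C,uv in obs]
def snap(name,fn):
    st=read_state(); im=get_image(name); cv2.imwrite('pics/'+fn,im[:,:,::-1]); return st,im
def crop(im,x0,y0,x1,y1,s,fn):
    cv2.imwrite('pics/'+fn,cv2.resize(im[y0:y1,x0:x1],None,fx=s,fy=s,interpolation=cv2.INTER_CUBIC))
E
python3 - <<'E'
from h import *
for n,b in [('scene',(140,130,270,270)),('scene',(280,170,480,310)),('side',(320,190,500,370)),('side',(200,170,360,260))]:
    im=cv2.imread(f'pics/{n}0.png'); crop(im,*b,4 if b[3]-b[1]<150 else 3,f'c_{n}_{b[0]}.png')
for n in('scene','side'): print(proj(cam(n),[[0,0,0],[0,0,100]]))
E
```

```text
[[289.67005063  98.76961055]
 [287.83036066  70.917521  ]]
[[128.74716298 368.28485589]
 [116.07692219 330.05167457]]
```

View pics/c_scene_140.png

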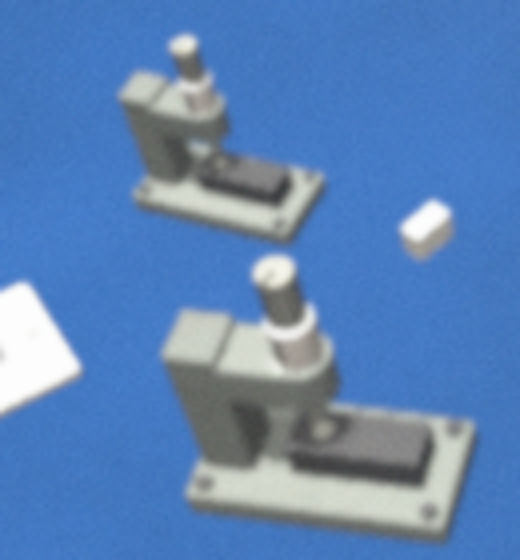

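View pics/c_scene_280.png

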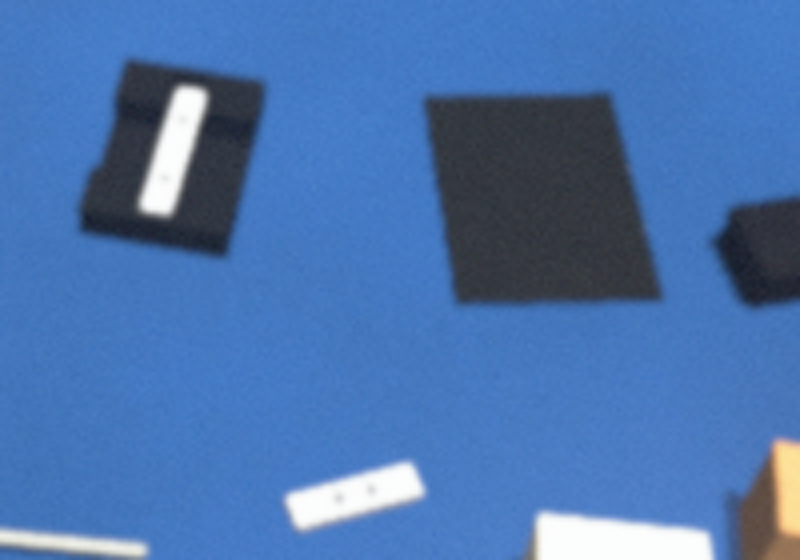

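View pics/c_side_320.png

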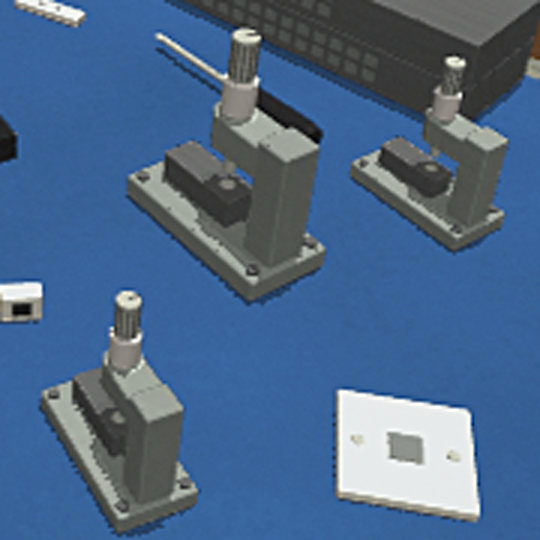

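View pics/c_side_200.png

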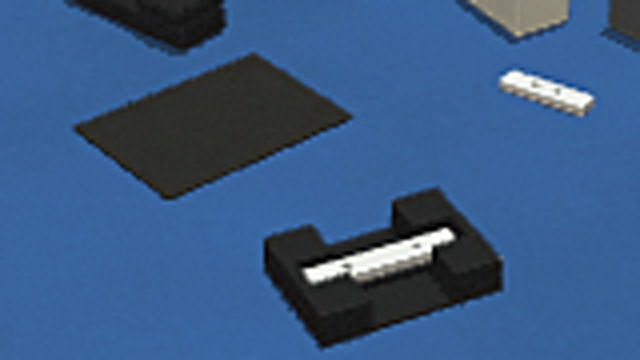

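Run:
```python
from h import *
S,D=cam('scene'),cam('side')
def o(x0,y0,s,u,v): return np.array([x0+(u+.5)/s-.5,y0+(v+.5)/s-.5])
a=lambda u,v:o(140,130,4,u,v)
b=lambda u,v:o(280,170,4,u,v)
c=lambda u,v:o(320,190,3,u,v)
d=lambda u,v:o(200,170,4,u,v)
for n,p,q in [('knobtop',a(274,268),c(245,35)),('anvil',a(322,428),c(231,184)),('knobtop small1',a(183,43),c(127,297)),
 ('dotA',b(183,120),d(346,264)),('dotB',b(165,178),d(418,244)),('link endA',b(193,87),d(306,277)),('endB',b(155,213),d(453,235)),
 ('matNE',b(425,97),d(170,198)),('mat2',b(610,95),d(76,127)),('mat3',b(661,299),d(254,55)),('mat4',b(456,302),d(352,116)),
 ('plate front right',a(473,420),c(128,180)),('plate',a(445,530),c(163,150)),('plate back',a(188,490),c(322,245)),
 ('spare A',b(290,512),d(592,103)),('spare B',b(418,478),d(505,78))]:
    X,e=tri([(S,p),(D,q)]); print(n,X.round(1),np.round(e,1),np.hypot(X[0],X[1]).round())
```

```text
knobtop [ 568.5 -163.3  181.8] [0.2 0.2] 591.0
anvil [ 569.9 -165.3   48. ] [0.5 0.5] 593.0
knobtop small1 [ 342.5 -250.1  137.8] [0.2 0.3] 424.0
dotA [451.8  80.4  20.4] [0.3 0.3] 459.0
dotB [498.1  65.4  20.7] [0. 0.] 502.0
link endA [425.3  88.3  20.4] [0.1 0.1] 434.0
endB [522.5  58.2  18.9] [0.2 0.2] 526.0
matNE [430.2 235.7   4.3] [0.2 0.2] 491.0
mat2 [436.2 353.4   4. ] [0.2 0.2] 561.0
mat3 [592.3 345.8   2.8] [0.1 0.1] 686.0
mat4 [587.  227.8   3.7] [0.2 0.2] 630.0
plate front right [547.5 -84.8  18.2] [0.2 0.2] 554.0
plate [609.5 -87.7  11.5] [6.  5.4] 616.0
plate back [ 588.2 -241.3   22.7] [0.3 0.3] 636.0
spare A [717.5 115.1   9.6] [0.3 0.2] 727.0
spare B [700.5 185.8   7. ] [0.1 0. ] 725.0
```

```bash
cat >> h.py <<'E'
def totool(target,ang=None):
    """shift in tool axes (m) & turn (deg) from current state; ang = wanted world angle of tool x"""
    s=read_state();M=R.from_quat(s['ee_rot']).as_matrix()
    d=M.T@(np.array(target)-s['position'])/1000
    a=np.degrees(np.arctan2(M[1,0],M[0,0]))
    t=None if ang is None else -((ang-a+180)%360-180)
    print('pos',s['position'].round(1),'ang',a.round(2),'tilt',M[:,2].round(4),'j6',s['joints'][5].round(3),'-> shift',d.round(4),'turn',t, 'clk',s['clock'],'w',s['gripper_width'].round(1),'F',s['contact_force'].round(1))
    return d,t
E
python3 -c "
from h import *
totool([475,73,150],162.1)"
```

```text
Traceback (most recent call last):
  File "h.py", line 38, in totool
    print('pos',s['position'].round(1),'ang',a.round(2),'tilt',M[:,2].round(4),'j6',s['joints'][5].round(3),'-> shift',d.round(4),'turn',t, 'clk',s['clock'],'w',s['gripper_width'].round(1),'F',s['contact_force'].round(1))
                                                                                                                                                                 ^^^^^^^^^^^^^^^^^^^^^^^^
AttributeError: 'float' object has no attribute 'round'
```

```bash
sed -i "s/s\['gripper_width'\].round(1)/round(s['gripper_width'],1)/" h.py
python3 -c "
from h import *
totool([475,73,150],162.1)"
```

```text
pos [281.1 557.8 247.5] ang -26.75 tilt [-7.0e-04 -1.6e-03 -1.0e+00] j6 -0.259 -> shift [0.3914 0.3455 0.0981] turn 171.15031063648865 clk 0.15 w 85.1 F [ 0.1 -0.5 -0.2]
```

Call:
jog_arm:
  increments:
    - [0.04,0.035,0.01,10]
    - [0.08,0.07,0.02,20]
    - [0.12,0.105,0.03,30]
    - [0.16,0.14,0.04,40]
    - [0.2,0.175,0.05,50]
    - [0.24,0.21,0.06,60]
    - [0.28,0.245,0.07,70]
    - [0.32,0.28,0.08,80]
    - [0.36,0.315,0.09,90]
    - [0.39,0.345,0.098,100]
  hand: 0.2

```text
clock: 1.4
position: [474.3, 72.1, 149.6]
ee_rot: [-0.445, 0.895, -0.001, -0.001]
contact_force: [0.5, 0.4, 0.4]
gripper_width: 51.5
```

Call:
jog_arm:
  increments:
    - [0,0,0,10]
    - [0,0,0,20]
    - [0,0,0,30]
    - [0,0,0,40]
    - [0,0,0,50]
    - [0,0,0,60]
    - [0,0,0,70]
    - [0,0,0,71]
    - [0,0,0,71]

```text
clock: 2.52
position: [474.2, 72.1, 149.6]
ee_rot: [0.156, 0.988, -0.001, -0.0]
contact_force: [0.6, -0.7, -0.2]
gripper_width: 51.3
```

Run:
```python
from h import *
totool([475,73,150],162.1)
st,im=snap('wrist','w1.png')
C=cam('wrist',st)
print(proj(C,[[475,73,18],[451.8,80.4,18],[498.1,65.4,18]]))
```

```text
pos [474.2  72.1 149.6] ang 162.0 tilt [-0.0012 -0.0018 -1.    ] j6 -2.377 -> shift [-0.0005  0.0011 -0.0005] turn -0.10474903311310868 clk 2.525 w 51.3 F [ 0.6 -0.7 -0.2]
[[324.13025899 195.23063476]
 [323.9698032  167.28192351]
 [324.03164011 221.7119181 ]]
```

View pics/w1.png

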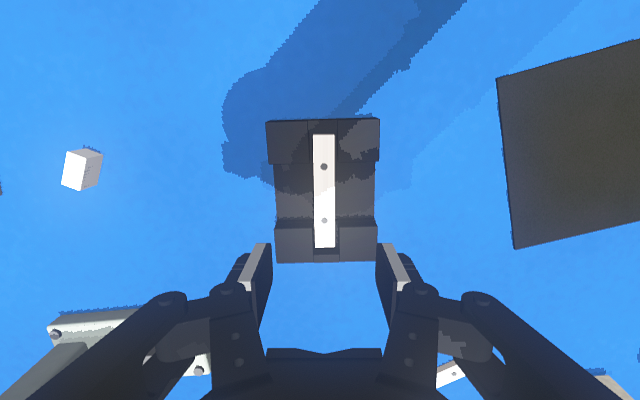

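The link's dots are at (323,166) and (324,221), within 1 px of where my scene/side estimate predicted them. I'll combine all three views for height and direction.

Run:
```python
from h import *
im=cv2.imread('pics/w1.png'); crop(im,260,110,390,270,4,'w1c.png')
print(read_state()['joints'].round(3))
```

```text
[ 4.910e-01  2.430e-01 -4.790e-01  1.000e-03 -8.510e-01 -2.377e+00]
```

View pics/w1c.png

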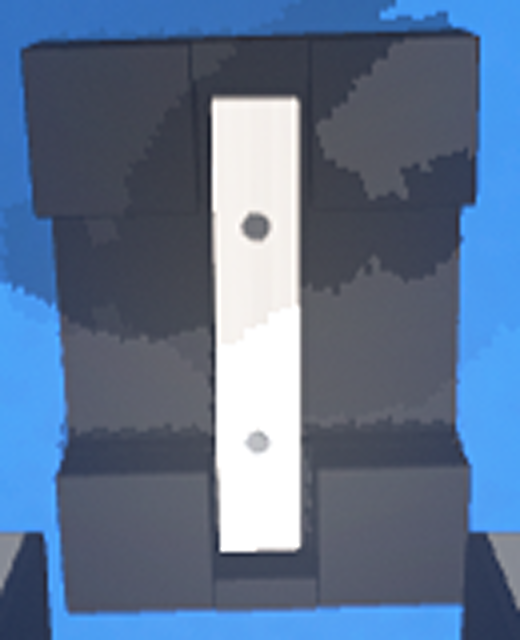

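Run:
```python
from h import *
S,D=cam('scene'),cam('side'); st=read_state();C=cam('wrist',st)
d=lambda u,v:np.array([200+(u+.5)/4-.5,170+(v+.5)/4-.5])
for w,s,q in [((323.6,166.1),(325.4,199.6),d(346,264)),((324.1,219.9),(320.9,214.1),d(418,244))]:
    print(tri([(C,np.array(w)),(S,np.array(s)),(D,q)]), atz(C,w,18))
# ends and sides
g=lambda u,v:(260+(u+.5)/4-.5,110+(v+.5)/4-.5)
for p in [(212,98),(300,97),(219,551),(301,550)]: print(atz(C,g(*p),18).round(1))
totool([474.8,72.5,28],162.0)
```

```text
(array([451.17018813,  80.46928473,  20.16691831]), [np.float64(0.9743941904147371), np.float64(0.3825829253145431), np.float64(0.346213778950732)]) [450.75374947  80.4119995   18.        ]
(array([497.12253464,  65.70013565,  20.0315808 ]), [np.float64(1.5543516371441932), np.float64(0.10025204137607589), np.float64(0.4929526398610415)]) [496.4975562   65.96606856  18.        ]
[423.   80.1  18. ]
[428.3  97.1  18. ]
[519.   49.4  18. ]
[524.5  67.1  18. ]
pos [474.2  72.1 149.6] ang 161.98 tilt [-0.0012 -0.0018 -1.    ] j6 -2.377 -> shift [-0.0005  0.0008  0.1216] turn -0.021600908457685364 clk 2.575 w 51.0 F [-0.4  0.  -0. ]
```

Call:
jog_arm:
  increments:
    - [0,0.001,0.03,-0.5]
    - [0,0.001,0.065,-0.5]
    - [0,0.001,0.095,-0.5]
    - [0,0.001,0.115,-0.5]
    - [0,0.001,0.1225,-0.5]
    - [0,0.001,0.1225,-0.5]

```text
clock: 3.32
position: [474.5, 72.8, 27.0]
ee_rot: [0.152, 0.988, -0.001, -0.001]
contact_force: [-0.9, -0.3, -0.0]
gripper_width: 51.1
```

Run:
```python
from h import *
totool([474,73.3,27],162.5)
snap('wrist','w2.png')
```

```text
pos [474.5  72.8  27. ] ang 162.52 tilt [-0.0015 -0.0021 -1.    ] j6 -2.37 -> shift [ 0.0006  0.0003 -0.    ] turn 0.016527585213964358 clk 3.325 w 51.1 F [-0.9 -0.3 -0. ]
```

View pics/w2.png

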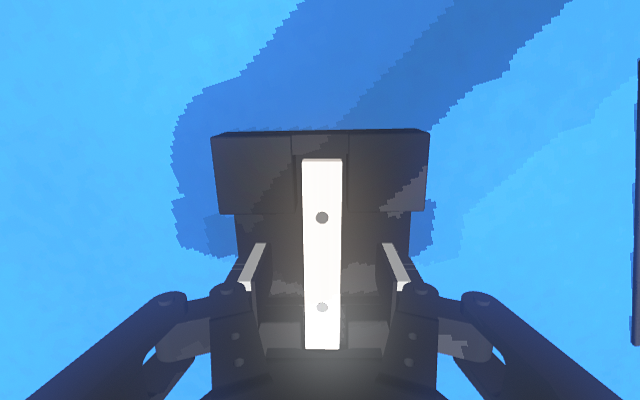

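The fingers (columns about 255 and 395) straddle the link (302–342) inside the notch, so I'm closing.

Call:
jog_arm:
  increments:
    - [0,0,0,0]
    - [0,0,0,0]
    - [0,0,0,0]
    - [0,0,0,0]
    - [0,0,0,0]
  hand: -1

```text
clock: 4.0
position: [475.4, 73.3, 28.6]
ee_rot: [0.152, 0.988, -0.0, 0.001]
contact_force: [-1.7, -0.3, 5.8]
gripper_width: 15.6
```

Call:
jog_arm:
  increments:
    - [0,0,-0.01,0]
    - [0,0,-0.03,0]
    - [0,0,-0.06,0]
    - [0,0,-0.09,0]
    - [0,0,-0.1,0]

```text
clock: 4.62
position: [476.1, 73.8, 130.8]
ee_rot: [0.152, 0.988, 0.001, 0.003]
contact_force: [-0.6, -0.7, -0.3]
gripper_width: 15.9
```

Run:
```python
from h import *
totool([511.5,290.7,90],162.5)
snap('wrist','w3.png')
```

```text
pos [476.1  73.8 130.8] ang 162.55 tilt [ 0.0052  0.0011 -1.    ] j6 -2.37 -> shift [0.0314 0.2174 0.0412] turn 0.05166356200260225 clk 4.625 w 15.9 F [-0.6 -0.7 -0.3]
```

View pics/w3.png

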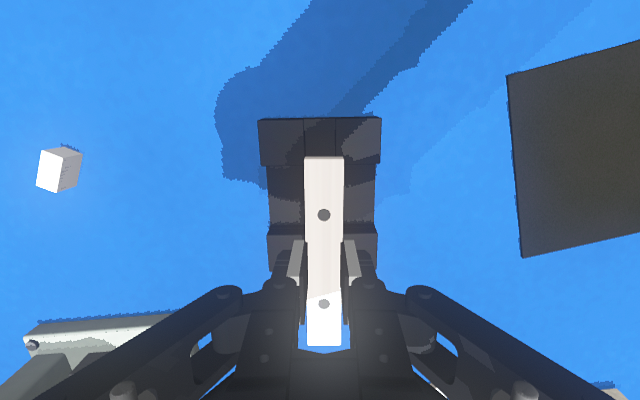

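Run:
```python
from h import *
c=calibration('wrist')
K,_,_,_=cam('scene');K=np.array([[c['fx'],0,c['cx']],[0,c['fy'],c['cy']],[0,0,1]])
H=np.array(c['hand_eye']);C=(K,H[:3,:3],H[:3,3],c)
im=cv2.imread('pics/w3.png'); crop(im,280,140,370,360,3,'w3c.png')
from scipy.optimize import least_squares
def f(p,obs):
    x,y,h,t=p
    return np.r_[proj(C,[[x-24,y,h-24*t],[x+24,y,h+24*t]]).ravel()-obs][[0,1,3]]
for obs in ([323.5,214,323.5,303],[322,217,322,306.5]):
    r=[]
    for h in range(-4,12,2):
        P=[atz(C,(obs[0],obs[1]),h),atz(C,(obs[2],obs[3]),h)]
        r.append((h,round(P[1][0]-P[0][0],1),round((P[1][0]+P[0][0])/2,1),round(P[0][1],1)))
    print(r)
print(read_state()['position'],read_state()['wrist_torque'])
```

```text
[(-4, np.float64(-42.9), np.float64(9.6), np.float64(1.0)), (-2, np.float64(-43.6), np.float64(8.5), np.float64(1.0)), (0, np.float64(-44.3), np.float64(7.4), np.float64(1.0)), (2, np.float64(-45.0), np.float64(6.4), np.float64(1.0)), (4, np.float64(-45.7), np.float64(5.3), np.float64(1.0)), (6, np.float64(-46.4), np.float64(4.2), np.float64(1.0)), (8, np.float64(-47.1), np.float64(3.2), np.float64(1.0)), (10, np.float64(-47.8), np.float64(2.1), np.float64(1.0))]
[(-4, np.float64(-43.4), np.float64(8.0), np.float64(0.4)), (-2, np.float64(-44.2), np.float64(6.9), np.float64(0.4)), (0, np.float64(-44.9), np.float64(5.8), np.float64(0.4)), (2, np.float64(-45.6), np.float64(4.7), np.float64(0.3)), (4, np.float64(-46.3), np.float64(3.6), np.float64(0.3)), (6, np.float64(-47.0), np.float64(2.5), np.float64(0.3)), (8, np.float64(-47.7), np.float64(1.4), np.float64(0.3)), (10, np.float64(-48.4), np.float64(0.3), np.float64(0.3))]
[476.10938402  73.74979303 130.91955699] [-0.01061335 -0.05308932  0.02037769]
```

View pics/w3c.png

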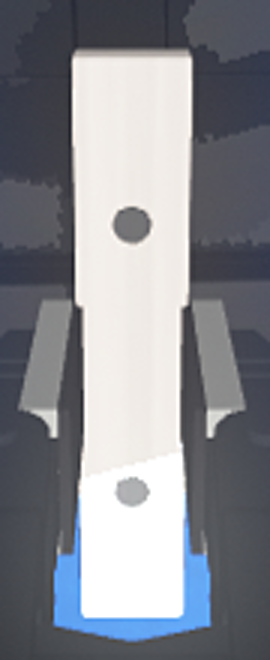

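Call:
jog_arm:
  increments:
    - [0.007,0.05,0.0,0]
    - [0.015,0.105,0.02,0]
    - [0.023,0.16,0.04,0]
    - [0.031,0.217,0.06,0]
    - [0.031,0.217,0.085,0]
    - [0.031,0.217,0.098,0]
    - [0.031,0.217,0.104,0]
    - [0.031,0.217,0.104,0]

```text
clock: 5.68
position: [512.2, 289.5, 27.4]
ee_rot: [0.152, 0.988, 0.001, 0.003]
contact_force: [0.2, 0.4, -0.4]
gripper_width: 15.9
```

Run:
```python
from h import *
totool([511.5,290.7,21.5],162.5)
st,im=snap('wrist','w4.png')
st,im2=snap('side','s4.png')
C=cam('wrist',st)
b=im2[170:260,200:360][:,:,::-1]; cv2.imwrite('pics/s4c.png',cv2.resize(b,None,fx=4,fy=4,interpolation=2))
```

```text
pos [512.2 289.5  27.4] ang 162.51 tilt [ 5.2e-03  8.0e-04 -1.0e+00] j6 -2.671 -> shift [0.0011 0.0009 0.0059] turn 0.014150111951039435 clk 5.675 w 15.9 F [ 0.2  0.4 -0.4]
```

View pics/w4.png

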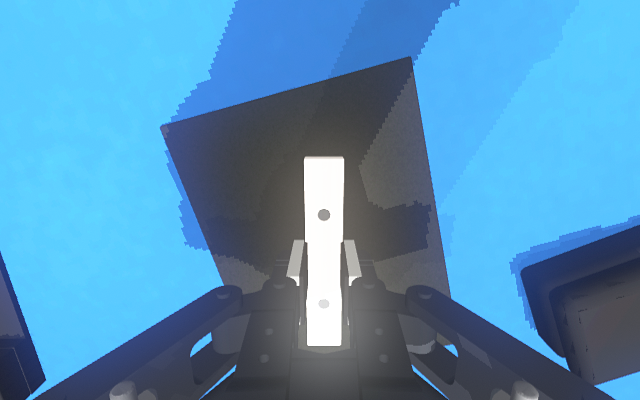

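View pics/s4c.png

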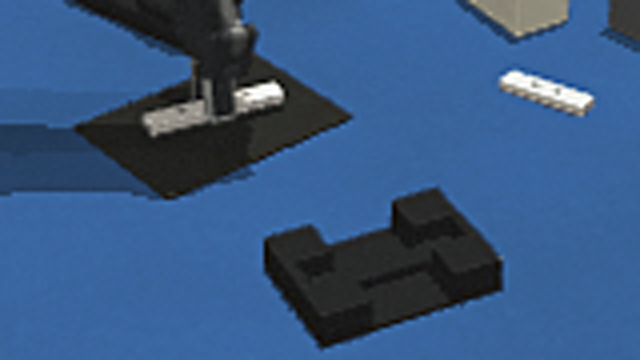

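The link is held level over the mat. Now lowering it gently to contact.

Call:
jog_arm:
  increments:
    - [0,0,0.003,0]
    - [0,0,0.005,0]
    - [0,0,0.006,0]
    - [0,0,0.006,0]

```text
clock: 6.28
position: [512.7, 290.0, 22.2]
ee_rot: [0.152, 0.988, 0.002, 0.003]
contact_force: [-0.3, -0.8, -0.0]
gripper_width: 16.0
```

Call:
jog_arm:
  increments:
    - [0,0,0.001,0]
    - [0,0,0.002,0]
    - [0,0,0.002,0]

```text
clock: 6.65
position: [512.8, 290.1, 21.6]
ee_rot: [0.152, 0.988, 0.002, 0.003]
contact_force: [-3.0, -1.2, 8.5]
gripper_width: 15.3
```

Call:
jog_arm:
  increments:
    - [0,0,0,0]
    - [0,0,0,0]
    - [0,0,0,0]
  hand: 0.1

```text
clock: 7.02
position: [512.8, 290.1, 21.4]
ee_rot: [0.152, 0.988, 0.001, 0.003]
contact_force: [1.0, -0.2, -0.8]
gripper_width: 46.8
```

Call:
jog_arm:
  increments:
    - [0,0,-0.03,0]
    - [0,0,-0.08,0]
    - [0,0,-0.13,-10]
    - [0,0,-0.14,-20]
    - [0,0,-0.14,-30]
    - [0,0,-0.14,-40]
    - [0,0,-0.14,-50]
    - [0,0,-0.14,-60]
    - [0,0,-0.14,-70]
    - [0,0,-0.14,-80]

```text
clock: 8.28
position: [511.7, 289.7, 161.0]
ee_rot: [-0.522, 0.853, -0.001, 0.003]
contact_force: [-0.5, -0.0, 0.1]
gripper_width: 46.9
```

Call:
jog_arm:
  increments:
    - [0,0,0,-10]
    - [0,0,0,-20]
    - [0,0,0,-30]
    - [0,0,0,-40]
    - [0,0,0,-50]
    - [0,0,0,-60]
    - [0,0,0,-70]
    - [0,0,0,-80]
    - [0,0,0,-90]
    - [0,0,0,-100]

```text
clock: 9.52
position: [511.6, 289.6, 160.7]
ee_rot: [0.989, -0.146, 0.003, -0.001]
contact_force: [0.2, 0.0, -0.2]
gripper_width: 47.1
```

Run:
```python
from h import *
totool([511.5,290.7,161],-17.5)
st,im=snap('wrist','w5.png')
print(read_state()['joints'].round(2))
```

```text
pos [511.6 289.6 160.7] ang -16.8 tilt [ 0.0058  0.0012 -1.    ] j6 0.483 -> shift [-0.0004 -0.001  -0.0003] turn 0.7038240717787403 clk 9.525 w 47.1 F [ 0.2  0.  -0.2]
[ 0.79  0.4  -0.21  0.   -0.96  0.49]
```

View pics/w5.png

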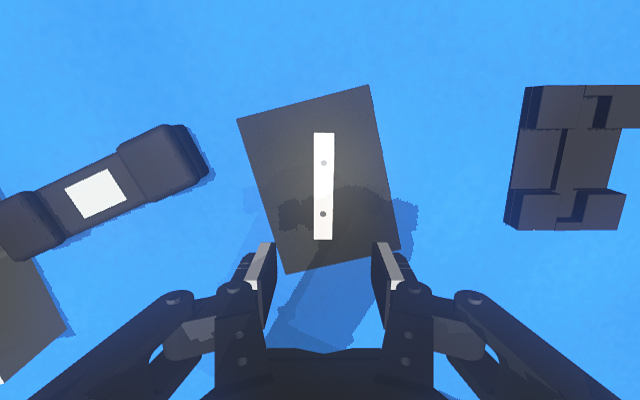

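Run:
```python
from h import *
im=cv2.imread('pics/w5.png'); crop(im,280,110,370,260,5 if 0 else 4,'w5c.png')
st=read_state();C=cam('wrist',st)
A,B=atz(C,(323.5,163),11),atz(C,(323,213.5),11)
m=(A+B)/2;d=A-B;L=np.linalg.norm(d);a=np.degrees(np.arctan2(d[1],d[0]));print(A,B,m,L,a)
t=m+d/L*39
E1,E2=atz(C,(323.5,133),11),atz(C,(322.5,240),11);print((E1+E2)/2,np.linalg.norm(E1-E2))
totool([t[0],t[1],22],a)
```

```text
[534.09310503 284.44162117  11.        ] [488.56088474 298.52841964  11.        ] [511.32699488 291.4850204   11.        ] 47.66152510333623 -17.191067736868998
[511.09389585 291.81137901  11.        ] 100.85172636186154
pos [511.6 289.6 160.7] ang -16.59 tilt [ 0.0058  0.0011 -1.    ] j6 0.487 -> shift [ 0.0375 -0.0009  0.1389] turn 0.5963934428635298 clk 9.575 w 46.9 F [ 0.4 -0.6 -0.2]
```

View pics/w5c.png

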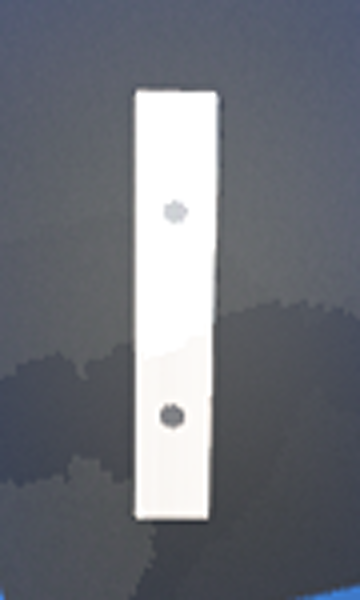

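Call:
jog_arm:
  increments:
    - [0.02,0,0.03,0.5]
    - [0.0375,-0.001,0.07,0.5]
    - [0.0375,-0.001,0.105,0.5]
    - [0.0375,-0.001,0.128,0.5]
    - [0.0375,-0.001,0.139,0.5]
    - [0.0375,-0.001,0.1392,0.5]
    - [0.0375,-0.001,0.1392,0.5]

```text
clock: 10.45
position: [549.2, 280.6, 22.8]
ee_rot: [0.989, -0.149, 0.004, -0.002]
contact_force: [0.0, -0.7, 0.8]
gripper_width: 47.0
```

Run:
```python
from h import *
totool([548.6,280,21.5],-17.2)
snap('wrist','w6.png')
```

```text
pos [549.2 280.6  22.8] ang -17.1 tilt [ 0.0076  0.0024 -1.    ] j6 0.532 -> shift [-0.0004  0.0008  0.0013] turn 0.1011139212166654 clk 10.45 w 47.0 F [ 0.  -0.7  0.8]
```

View pics/w6.png

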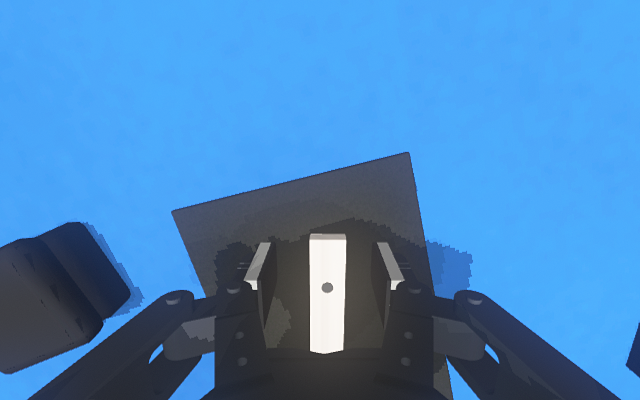

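Call:
jog_arm:
  increments:
    - [0,0.0015,0.0015,0]
    - [0,0.0015,0.0015,0]

```text
clock: 10.75
position: [548.9, 279.3, 22.1]
ee_rot: [0.989, -0.149, 0.004, -0.002]
contact_force: [-0.0, -0.6, 0.8]
gripper_width: 47.0
```

Call:
jog_arm:
  increments:
    - [0,0,0,0]
    - [0,0,0,0]
    - [0,0,0,0]
    - [0,0,0,0]
    - [0,0,0,0]
  hand: -1

```text
clock: 11.38
position: [549.2, 279.4, 22.6]
ee_rot: [0.989, -0.149, 0.004, -0.002]
contact_force: [-1.2, 0.3, 5.5]
gripper_width: 15.9
```

Call:
jog_arm:
  increments:
    - [0,0,-0.01,0]
    - [0,0,-0.04,0]
    - [0,0,-0.09,0]
    - [0,0,-0.14,0]
    - [0,0,-0.16,0]
    - [0,0,-0.16,0]

```text
clock: 12.12
position: [548.2, 279.4, 184.5]
ee_rot: [0.989, -0.149, 0.006, -0.004]
contact_force: [0.4, 0.4, -0.7]
gripper_width: 15.6
```

Run:
```python
from h import *
totool([569+0.208*80,-164.5+0.978*80,150],78)
snap('wrist','w7.png')
```

```text
pos [548.2 279.4 184.5] ang -17.1 tilt [ 0.0121  0.0065 -0.9999] j6 0.535 -> shift [0.1429 0.3388 0.0325] turn -95.10105920455112 clk 12.125 w 15.6 F [ 0.4  0.4 -0.7]
```

View pics/w7.png

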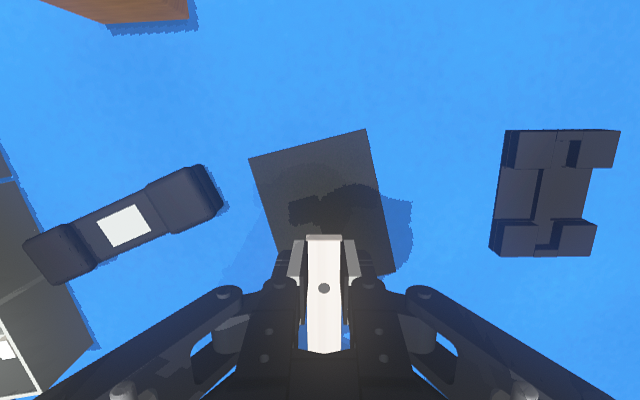

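Run:
```python
from h import *
totool([569+0.208*170,-164.5+0.978*170,150],78)
```

```text
pos [547.4 278.8 182.5] ang -17.11 tilt [ 0.0089  0.0044 -1.    ] j6 0.535 -> shift [0.1358 0.2482 0.0318] turn -95.11381118619624 clk 12.175 w 15.8 F [ 0.2 -0.  -1.6]
```

Call:
jog_arm:
  increments:
    - [0.015,0.03,0.003,-10]
    - [0.03,0.06,0.006,-20]
    - [0.045,0.085,0.01,-30]
    - [0.06,0.11,0.013,-40]
    - [0.075,0.135,0.016,-50]
    - [0.09,0.165,0.02,-60]
    - [0.105,0.19,0.024,-70]
    - [0.12,0.22,0.028,-80]
    - [0.136,0.248,0.032,-90]
    - [0.136,0.248,0.032,-95]

```text
clock: 13.42
position: [603.3, -0.5, 146.7]
ee_rot: [0.778, 0.628, 0.002, -0.0]
contact_force: [-0.2, 0.6, -1.1]
gripper_width: 15.7
```

Run:
```python
from h import *
totool([569+0.208*170,-164.5+0.978*170,150],78)
st,im=snap('wrist','w8.png');print(st['position'],st['joints'].round(2))
C=cam('wrist',st);print(proj(C,[[569,-164.5,45],[569,-164.5,180]]))
```

```text
pos [ 6.033e+02 -5.000e-01  1.467e+02] ang 77.87 tilt [ 0.0034  0.0034 -1.    ] j6 2.665 -> shift [ 0.0024  0.0005 -0.0033] turn -0.12934796460507414 clk 13.425 w 15.7 F [-0.2  0.6 -1.1]
[ 6.03332472e+02 -4.76587390e-01  1.46692237e+02] [ 0.27  0.43 -0.19 -0.   -0.95  2.67]
[[325.31629797 379.1164827 ]
 [327.5830165  602.95081058]]
```

View pics/w8.png

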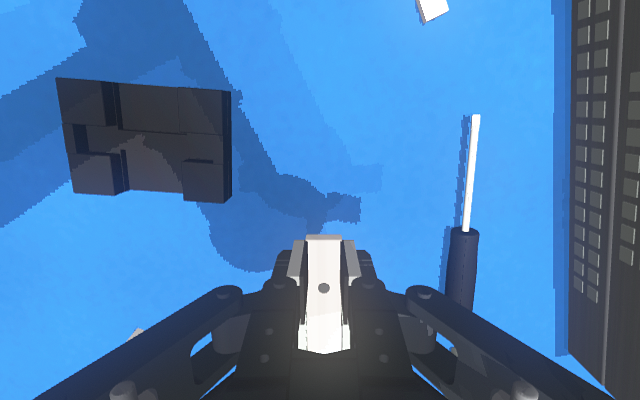

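Call:
jog_arm:
  increments:
    - [0,0,-0.03,10]
    - [0,0,-0.06,20]
    - [0,0,-0.09,30]
    - [0,0,-0.12,40]
    - [0,0,-0.15,50]
    - [0,0,-0.15,60]
    - [0,0,-0.15,70]
    - [0,0,-0.15,80]
    - [0,0,-0.15,90]
    - [0,0,-0.15,90]

```text
clock: 14.72
position: [602.3, 0.1, 295.2]
ee_rot: [0.995, -0.104, 0.0, -0.002]
contact_force: [-0.2, 0.2, -0.2]
gripper_width: 15.7
```

Run:
```python
from h import *
totool([569+0.208*170,-164.5+0.978*170,150],78)
st,im=snap('wrist','w9.png')
import json;json.dump({k:np.array(st[k]).tolist() for k in('position','ee_rot')},open('w9.json','w'))
C=cam('wrist',st);print(proj(C,[[569,-164.5,45],[569,-164.5,180]]))
```

```text
pos [6.023e+02 1.000e-01 2.952e+02] ang -11.91 tilt [ 7.0e-04  3.2e-03 -1.0e+00] j6 1.096 -> shift [ 0.0017 -0.0015  0.1452] turn -89.9122924101186 clk 14.725 w 15.7 F [-0.2  0.2 -0.2]
[[463.05951367 165.08476191]
 [534.40468981 196.59908911]]
```

View pics/w9.png

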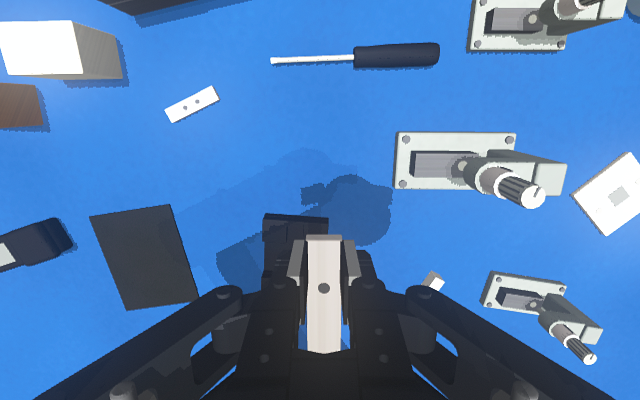

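The gauge is clearly visible, with its plate corners at about (398,133), (395,188) and (516,133), anvil at (461,165) and knob top at (534,197). These match the predictions, so I'm zooming in to refine.

Run:
```python
from h import *
im=cv2.imread('pics/w9.png'); crop(im,385,120,575,220,4,'w9c.png')
```

```text
(no output)
```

View pics/w9c.png

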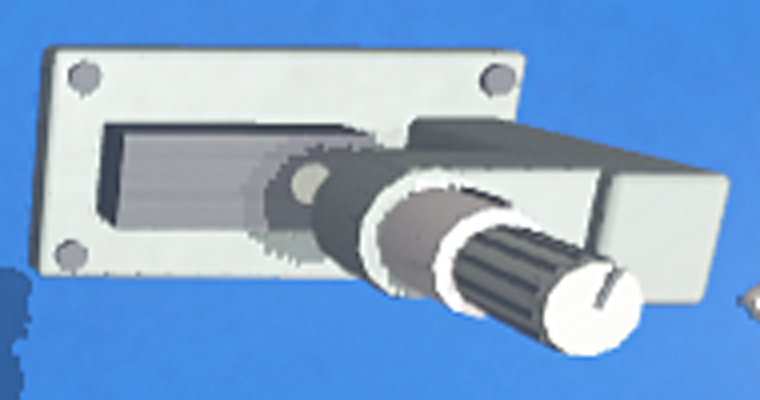

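Run:
```python
from h import *
import json
st={k:np.array(v) for k,v in json.load(open('w9.json')).items()}
C=cam('wrist',st);S,D=cam('scene'),cam('side')
g=lambda u,v:np.array([385+(u+.5)/4-.5,120+(v+.5)/4-.5])
for n,p,z in [('TL',(52,48),20),('TR',(525,52),20),('BL',(40,275),20),('rest1',(122,132),45),('rest2',(116,229),45),('anvil',(312,186),45),('knob',(593,308),180)]:
    print(n,atz(C,g(*p),z).round(1))
a=lambda u,v:np.array([140+(u+.5)/4-.5,130+(v+.5)/4-.5]); c=lambda u,v:np.array([320+(u+.5)/3-.5,190+(v+.5)/3-.5])
print(tri([(S,a(274,268)),(D,c(245,35)),(C,g(593,308))]))
print(tri([(S,a(322,428)),(D,c(231,184)),(C,g(312,186))]))
```

```text
TL [621.9 -97.4  20. ]
TR [ 589.9 -242.8   20. ]
BL [549.3 -83.2  20. ]
rest1 [ 596.2 -109.3   45. ]
rest2 [ 566.8 -103.8   45. ]
anvil [ 567.8 -163.9   45. ]
knob [ 569.2 -163.3  180. ]
(array([ 569.12728144, -162.95770955,  181.49036918]), [np.float64(0.45178897959563025), np.float64(0.2106329627765816), np.float64(1.056415321637919)])
(array([ 569.3660633 , -164.52584476,   47.57729139]), [np.float64(0.18175858394528902), np.float64(0.9351731330552953), np.float64(1.6328149403617265)])
```

Run:
```python
from h import *
c=calibration('wrist')
K=np.array([[c['fx'],0,c['cx']],[0,c['fy'],c['cy']],[0,0,1]]);H=np.array(c['hand_eye']);C=(K,H[:3,:3],H[:3,3],c)
im=cv2.imread('pics/w9.png'); crop(im,280,220,370,365,4,'w9d.png')
for h in (9,10,11,12): print(h,atz(C,(323.5,288.5),h).round(1),atz(C,(324,238),h).round(1),atz(C,(322.5,354),h).round(1))
```

```text
9 [-14.6  -1.2   9. ] [12.6 -1.   9. ] [-54.4  -1.8   9. ]
10 [-15.2  -1.2  10. ] [12.1 -1.  10. ] [-55.3  -1.8  10. ]
11 [-15.9  -1.2  11. ] [11.7 -1.  11. ] [-56.3  -1.8  11. ]
12 [-16.5  -1.2  12. ] [11.2 -1.  12. ] [-57.2  -1.8  12. ]
```

View pics/w9d.png

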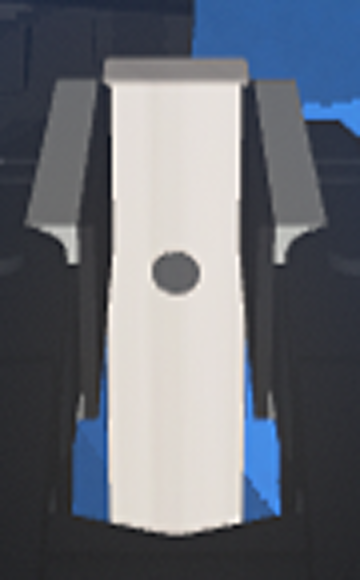

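Call:
jog_arm:
  increments:
    - [0,0,0.015,-10]
    - [0,0,0.03,-20]
    - [0,0,0.06,-30]
    - [0,0,0.09,-40]
    - [0,0,0.12,-50]
    - [0,0,0.15,-60]
    - [0,0,0.18,-70]
    - [0,0,0.21,-80]
    - [0,0,0.225,-90]
    - [0,0,0.225,-90]

```text
clock: 16.02
position: [601.6, 0.6, 68.6]
ee_rot: [0.776, 0.63, -0.0, -0.002]
contact_force: [0.7, 0.2, 0.2]
gripper_width: 15.5
```

Run:
```python
from h import *
u=np.array([np.cos(np.radians(78.2)),np.sin(np.radians(78.2))]);A=np.array([569.2,-164.3])
for r in (170,79.5):
    t=A+u*r; totool([t[0],t[1],67],78.2)
print(read_state()['joints'].round(2))
st,im=snap('side','s10.png');crop(im[:,:,::-1],320,150,480,300,4,'s10c.png')
st,im=snap('scene','sc10.png');crop(im[:,:,::-1],170,170,330,290,4,'sc10c.png')
```

```text
pos [6.016e+02 6.000e-01 6.860e+01] ang 78.12 tilt [-0.0028  0.0023 -1.    ] j6 2.669 -> shift [0.0019 0.0021 0.0016] turn -0.0765333033900788 clk 16.025 w 15.5 F [0.7 0.2 0.2]
pos [6.016e+02 6.000e-01 6.860e+01] ang 78.12 tilt [-0.0028  0.0023 -1.    ] j6 2.669 -> shift [-0.0886  0.0022  0.0014] turn -0.0765333033900788 clk 16.025 w 15.5 F [0.7 0.2 0.2]
[ 0.27  0.53 -0.26 -0.   -0.78  2.67]
```

View pics/s10c.png

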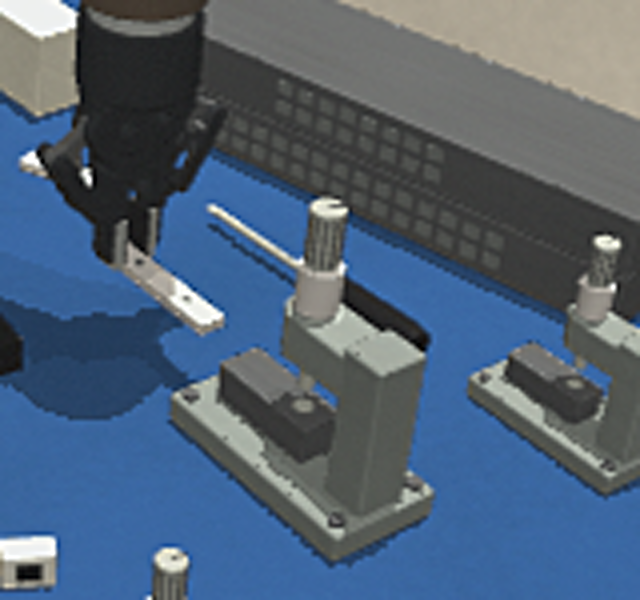

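View pics/sc10c.png

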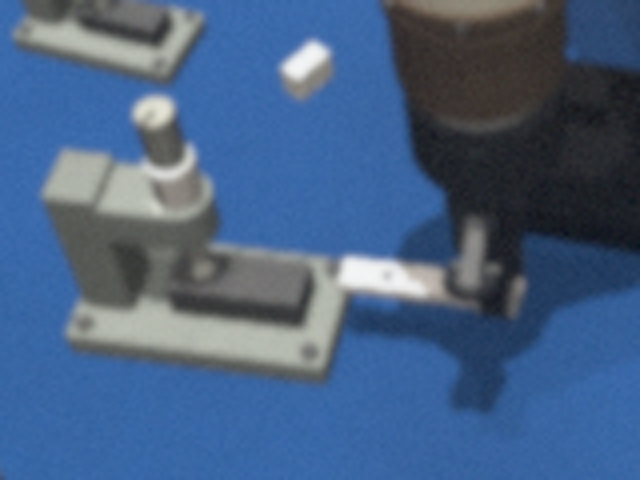

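Run:
```python
from h import *
S,D=cam('scene'),cam('side')
a=lambda u,v:np.array([170+(u+.5)/4-.5,170+(v+.5)/4-.5]); c=lambda u,v:np.array([320+(u+.5)/4-.5,150+(v+.5)/4-.5])
for p,q in [((343,258),(197,326)),((341,287),(225,316)),((388,274),(187,298)),((205,266),(302,405)),((153,104),(329,205))]:
    print(tri([(S,a(*p)),(D,c(*q))]))
```

```text
(array([573.57994183, -82.93515323,  57.76601377]), [np.float64(0.9488438940119613), np.float64(0.8733437971991365)])
(array([593.94121501, -85.30959577,  57.07302904]), [np.float64(0.04413304565149841), np.float64(0.03965477467944589)])
(array([588.8533218 , -59.55251919,  59.73907548]), [np.float64(0.028353440508885233), np.float64(0.025316646012937965)])
(array([ 568.12084876, -163.15324144,   47.8861099 ]), [np.float64(0.20777471538003836), np.float64(0.20070625207921317)])
(array([ 567.92967924, -164.07754811,  183.78890176]), [np.float64(0.1364380510166454), np.float64(0.1262041535880982)])
```

Call:
jog_arm:
  increments:
    - [-0.01,0.0015,0.0005,0]
    - [-0.03,0.0015,0.001,0]
    - [-0.05,0.0015,0.001,0]
    - [-0.063,0.0015,0.001,0]
    - [-0.063,0.0015,0.001,0]
    - [-0.063,0.0015,0.001,0]

```text
clock: 16.88
position: [591.6, -61.1, 69.6]
ee_rot: [0.777, 0.63, 0.002, -0.001]
contact_force: [-0.6, 0.4, 0.6]
gripper_width: 15.5
```

Run:
```python
from h import *
u=np.array([np.cos(np.radians(78.2)),np.sin(np.radians(78.2))]);A=np.array([569.2,-164.3])
t=A+u*79.5; totool([t[0],t[1],67],78.2)
st,im=snap('side','s11.png');crop(im[:,:,::-1],350,190,450,290,6,'s11c.png')
st,im=snap('scene','sc11.png');crop(im[:,:,::-1],170,190,280,270,6,'sc11c.png')
```

```text
pos [591.6 -61.1  69.6] ang 78.06 tilt [ 0.002   0.0031 -1.    ] j6 2.768 -> shift [-0.0261 -0.0008  0.0025] turn -0.14426042944654682 clk 16.875 w 15.5 F [-0.6  0.4  0.6]
```

View pics/s11c.png

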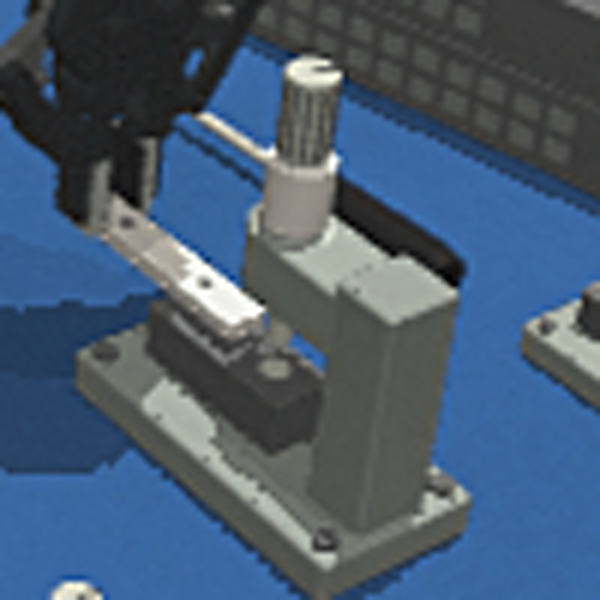

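View pics/sc11c.png

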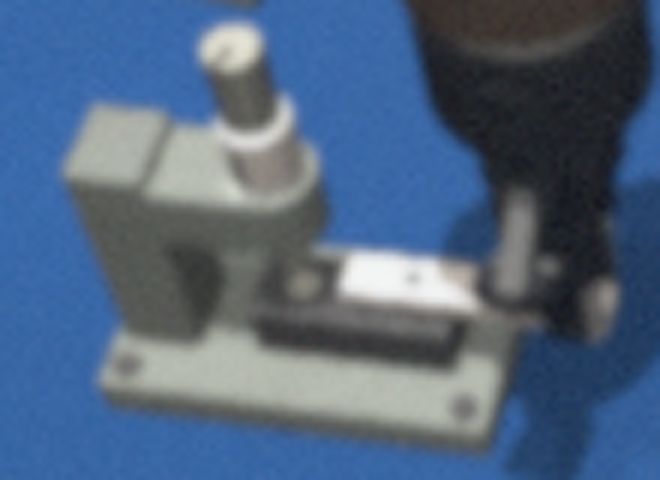

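Run:
```python
from h import *
S,D=cam('scene'),cam('side')
a=lambda u,v:np.array([170+(u+.5)/6-.5,190+(v+.5)/6-.5]); c=lambda u,v:np.array([350+(u+.5)/6-.5,190+(v+.5)/6-.5])
X={}
for n,p,q in [('dot',(414,277),(206,284)),('end',(340,275),(251,316)),('anv',(306,284),(277,369)),('knob',(233,49),(313,68))]:
    X[n],e=tri([(S,a(*p)),(D,c(*q))]);print(n,X[n].round(1),np.round(e,2))
th=np.radians(78.2);yx=np.array([[np.sin(th),-np.cos(th)],[np.cos(th),np.sin(th)]])
for n in X: print(n,(yx@(X[n]-X['anv'])[:2]).round(1),(yx@(X[n]-X['knob'])[:2]).round(1))
totool([585.5,-86.5,67],78.2)
```

```text
dot [ 578.5 -121.4   59.7] [0.16 0.15]
end [ 575.1 -147.4   59.8] [0.43 0.4 ]
anv [ 569.6 -163.9   46.9] [0.23 0.22]
knob [ 571.1 -162.6  181.4] [0.21 0.2 ]
dot [ 0.  43.5] [-1.2 41.8]
end [ 2.  17.2] [ 0.8 15.6]
anv [0. 0.] [-1.2 -1.6]
knob [1.2 1.6] [0. 0.]
pos [591.7 -60.7  69.5] ang 78.1 tilt [ 0.0018  0.0031 -1.    ] j6 2.768 -> shift [-0.0266 -0.0007  0.0024] turn -0.09523448625969877 clk 16.975 w 15.4 F [ 0.6 -0.1 -0.2]
```

Call:
jog_arm:
  increments:
    - [0,0,0.002,0]
    - [0,0,0.003,0]
    - [0,0,0.003,0]

```text
clock: 17.35
position: [591.6, -60.4, 66.3]
ee_rot: [0.776, 0.63, 0.002, -0.001]
contact_force: [-0.3, 0.3, -0.8]
gripper_width: 15.4
```

Call:
jog_arm:
  increments:
    - [-0.007,0,0,0]
    - [-0.015,0,0,0]
    - [-0.022,0,0,0]
    - [-0.026,0,0,0]
    - [-0.026,0,0,0]
    - [-0.026,0,0,0]

```text
clock: 18.1
position: [586.3, -85.9, 66.3]
ee_rot: [0.776, 0.63, 0.002, -0.001]
contact_force: [0.9, 0.4, -1.6]
gripper_width: 15.7
```

Run:
```python
from h import *
totool([585.5,-86.5,64.3],78.2)
st,im=snap('side','s12.png');crop(im[:,:,::-1],350,190,450,290,6,'s12c.png')
st,im=snap('scene','sc12.png');crop(im[:,:,::-1],170,190,280,270,6,'sc12c.png')
```

```text
pos [586.3 -85.9  66.3] ang 78.13 tilt [ 0.0016  0.003  -1.    ] j6 2.811 -> shift [-0.0008 -0.0007  0.002 ] turn -0.07097843354560496 clk 18.1 w 15.7 F [ 0.9  0.4 -1.6]
```

View pics/s12c.png

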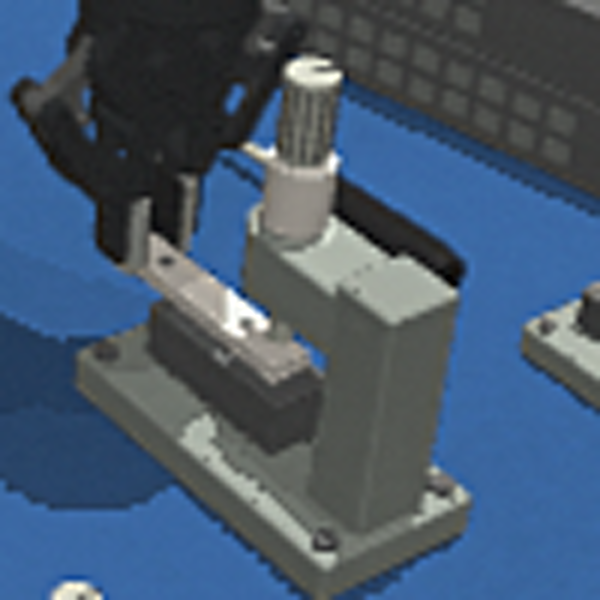

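View pics/sc12c.png

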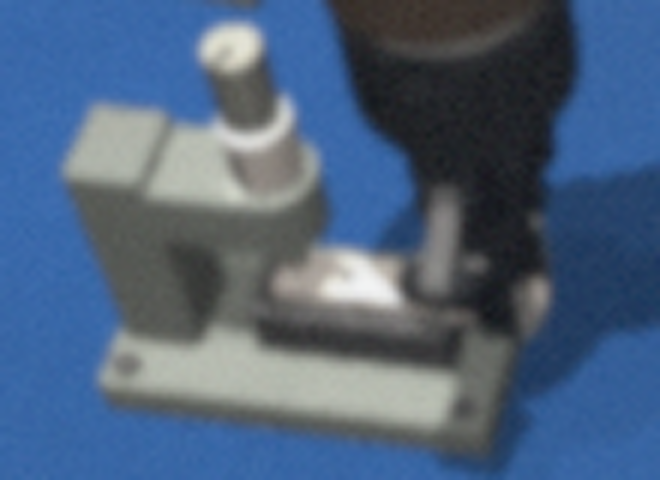

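The end is under the spindle, just above the anvil. Lowering to contact.

Call:
jog_arm:
  increments:
    - [0,-0.0004,0.001,0]
    - [0,-0.0004,0.002,0]
    - [0,-0.0004,0.002,0]

```text
clock: 18.58
position: [586.0, -85.4, 64.4]
ee_rot: [0.776, 0.63, 0.002, -0.001]
contact_force: [-0.8, -0.0, 1.7]
gripper_width: 15.7
```

Call:
jog_arm:
  increments:
    - [0,0,0.0007,0]
    - [0,0,0.0013,0]
    - [0,0,0.0013,0]

```text
clock: 18.95
position: [586.1, -85.4, 64.0]
ee_rot: [0.776, 0.63, 0.002, -0.001]
contact_force: [-2.2, 1.7, 6.4]
gripper_width: 15.1
```

Run:
```python
from h import *
totool([585.5,-86.5,64.3],78.2)
print(read_state()['wrist_torque'])
st,im=snap('side','s13.png');crop(im[:,:,::-1],360,210,430,280,8,'s13c.png')
```

```text
pos [586.1 -85.4  64. ] ang 78.17 tilt [ 0.0018  0.0029 -1.    ] j6 2.811 -> shift [-0.0012 -0.0003 -0.0003] turn -0.02878855447903561 clk 18.95 w 15.1 F [-2.2  1.7  6.4]
[ 0.35115884  0.6647547  -0.03639941]
```

View pics/s13c.png

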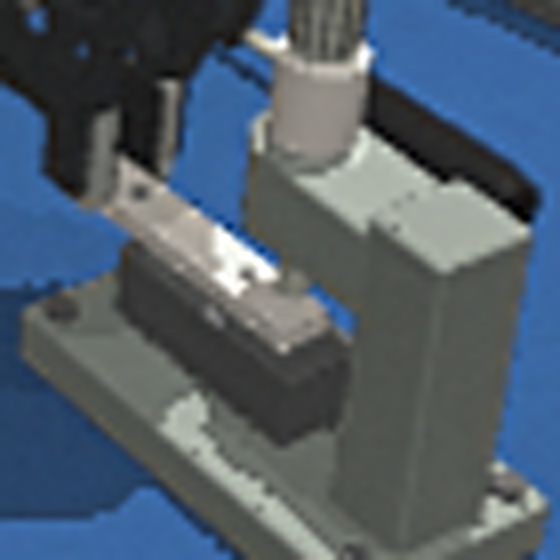

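Call:
jog_arm:
  increments:
    - [0,0,0,0]
    - [0,0,0,0]
    - [0,0,0,0]
    - [0,0,0,0]
  hand: 0.1

```text
clock: 19.5
position: [586.0, -85.4, 63.7]
ee_rot: [0.776, 0.63, 0.002, -0.001]
contact_force: [1.2, 0.0, -0.5]
gripper_width: 47.1
```

Call:
jog_arm:
  increments:
    - [0,0,-0.01,0]
    - [0,0,-0.05,0]
    - [0,0,-0.1,0]
    - [0,0,-0.15,0]
    - [0,0,-0.19,0]
    - [0,0,-0.2,0]
    - [0,0,-0.2,0]

```text
clock: 20.38
position: [585.6, -85.9, 264.2]
ee_rot: [0.776, 0.63, 0.002, -0.0]
contact_force: [0.3, -0.3, -1.3]
gripper_width: 47.3
```

Run:
```python
from h import *
totool([569.2,-164.3,300],-12)
st,im=snap('side','s14.png');crop(im[:,:,::-1],360,210,430,280,8,'s14c.png')
st,im=snap('scene','sc14.png');crop(im[:,:,::-1],170,190,280,270,6,'sc14c.png')
st,im=snap('wrist','w14.png')
```

```text
pos [585.6 -85.9 264.2] ang 78.16 tilt [ 0.0027  0.0034 -1.    ] j6 2.81 -> shift [-0.0799  0.0001 -0.0361] turn 90.15571156332409 clk 20.375 w 47.3 F [ 0.3 -0.3 -1.3]
```

View pics/s14c.png

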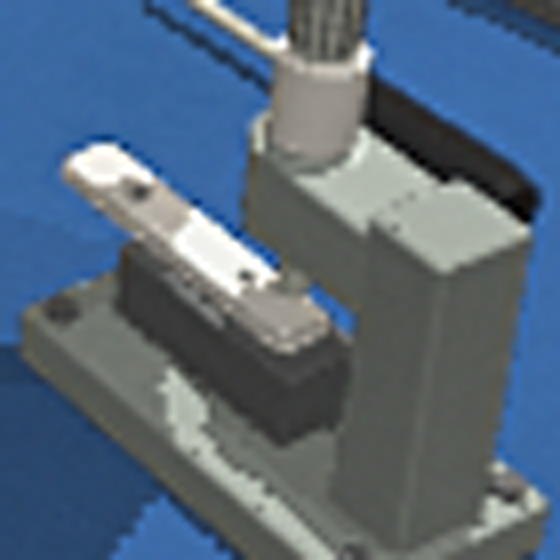

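View pics/sc14c.png

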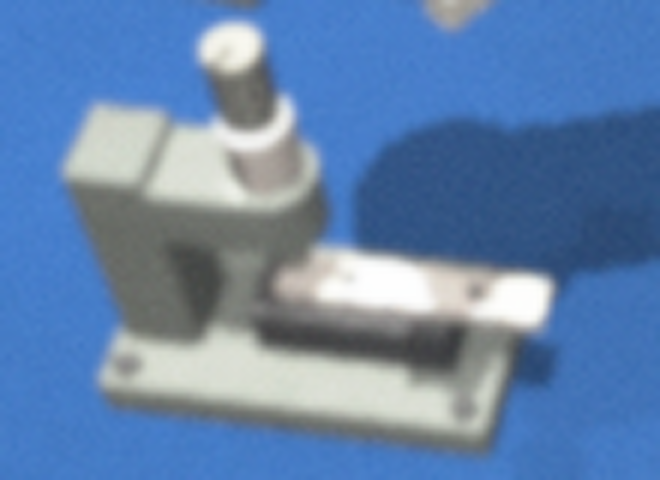

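View pics/w14.png

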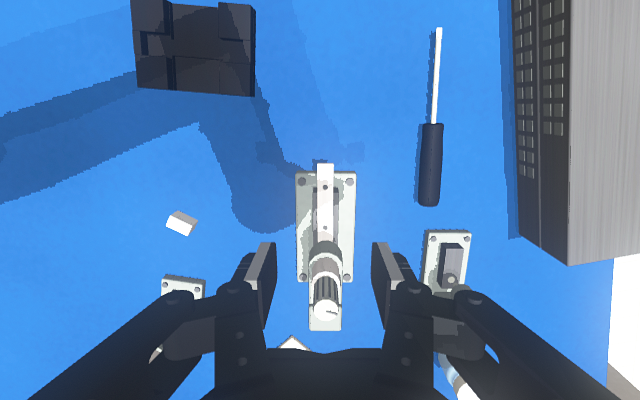

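Run:
```python
from h import *
im=cv2.imread('pics/w14.png'); crop(im,285,150,370,335,4,'w14c.png')
```

```text
(no output)
```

View pics/w14c.png

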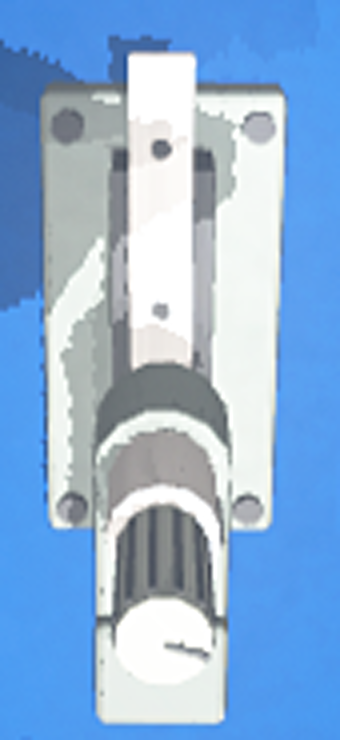

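Run:
```python
from h import *
st=read_state();C=cam('wrist',st)
g=lambda u,v:np.array([285+(u+.5)/4-.5,150+(v+.5)/4-.5])
th=np.radians(78.2);G=np.array([[np.sin(th),-np.cos(th)],[np.cos(th),np.sin(th)]])
K=atz(C,g(165,640),180);print('knob',K)
for n,p,z in [('dot1',(161,149),53),('dot2',(160,310),53),('endL',(128,54),53),('endR',(195,54),53),('restL',(108,290),45),('restR',(212,290),45),('b1',(68,126),21),('b2',(259,126),21),('b3',(73,508),21),('b4',(247,508),21)]:
    X=atz(C,g(*p),z);print(n,X.round(1),(G@(X-K)[:2]).round(1))
print(st['position'],st['joints'].round(3))
totool([569.2,-164.3,240],78.2)
```

```text
knob [ 569.41369141 -162.8813073   180.        ]
dot1 [582.3 -98.6  53. ] [-0.5 65.5]
dot2 [ 572.2 -145.4   53. ] [-0.8 17.6]
endL [579.  -70.8  53. ] [-9.4 92.1]
endR [596.8 -74.5  53. ] [ 8.7 92.1]
restL [ 557.9 -139.3   45. ] [-16.1  20.7]
restR [ 587.8 -145.6   45. ] [14.5 20.7]
b1 [554.7 -94.1  21. ] [-28.5  64.4]
b2 [ 611.1 -105.9   21. ] [29.1 64.3]
b3 [ 526.9 -221.3   21. ] [-29.7 -65.8]
b4 [ 583.4 -233.1   21. ] [ 28.1 -65.9]
[584.88141543 -85.95439084 261.89340248] [ 0.126  0.319 -0.054 -0.003 -1.199  2.81 ]
pos [584.9 -86.  261.9] ang 78.16 tilt [-0.002  0.003 -1.   ] j6 2.81 -> shift [-0.08    0.0008  0.0217] turn -0.04477900150166647 clk 20.525 w 47.0 F [0.  0.5 0.9]
```

The link sits with centre about 41 mm out and under 1 mm off laterally. Next is the knob.

Call:
jog_arm:
  increments:
    - [-0.02,0,0,0]
    - [-0.045,0,0,0]
    - [-0.07,0,0,0]
    - [-0.079,0,0,0]
    - [-0.079,0,0,0]
    - [-0.079,0,0,0]

```text
clock: 21.28
position: [568.8, -162.9, 261.5]
ee_rot: [0.776, 0.631, 0.0, -0.002]
contact_force: [-0.7, -0.5, -0.2]
gripper_width: 46.9
```

Run:
```python
from h import *
totool([569.3,-163.3,165],78.2)
st,im=snap('wrist','w15.png')
C=cam('wrist',st); print(proj(C,[[569.3,-163.3,180]]),st['joints'].round(3))
```

```text
pos [ 568.8 -162.9  261.5] ang 78.18 tilt [-0.0022  0.0031 -1.    ] j6 2.943 -> shift [-0.0005  0.0009  0.0965] turn -0.0226881739394571 clk 21.275 w 46.9 F [-0.7 -0.5 -0.2]
[[326.01281725 215.27898722]] [-0.007  0.321 -0.053 -0.003 -1.199  2.943]
```

View pics/w15.png

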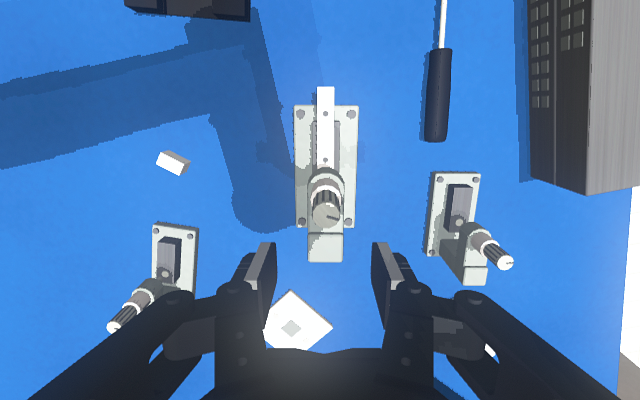

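Call:
jog_arm:
  increments:
    - [0,0.0013,0.02,0]
    - [0,0.0013,0.045,0]
    - [0,0.0013,0.07,0]
    - [0,0.0013,0.088,0]
    - [0,0.0013,0.096,0]
    - [0,0.0013,0.096,0]
    - [0,0.0013,0.096,0]

```text
clock: 22.2
position: [570.5, -162.6, 166.5]
ee_rot: [0.776, 0.631, 0.001, -0.001]
contact_force: [0.6, 0.3, -0.2]
gripper_width: 47.0
```

Run:
```python
from h import *
totool([569.3,-163.3,165],78.2)
st,im=snap('wrist','w16.png')
st,im=snap('side','s16.png');crop(im[:,:,::-1],350,150,450,250,6,'s16c.png')
```

```text
pos [ 570.5 -162.6  166.5] ang 78.22 tilt [-3.0e-04  2.8e-03 -1.0e+00] j6 2.944 -> shift [-0.0009 -0.0011  0.0015] turn 0.021971216134517135 clk 22.2 w 47.0 F [ 0.6  0.3 -0.2]
```

View pics/w16.png

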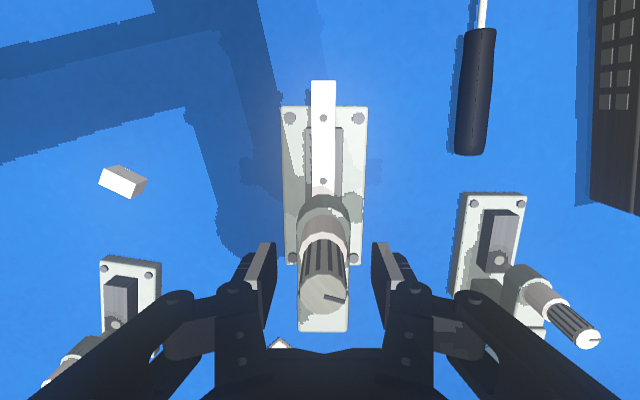

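View pics/s16c.png

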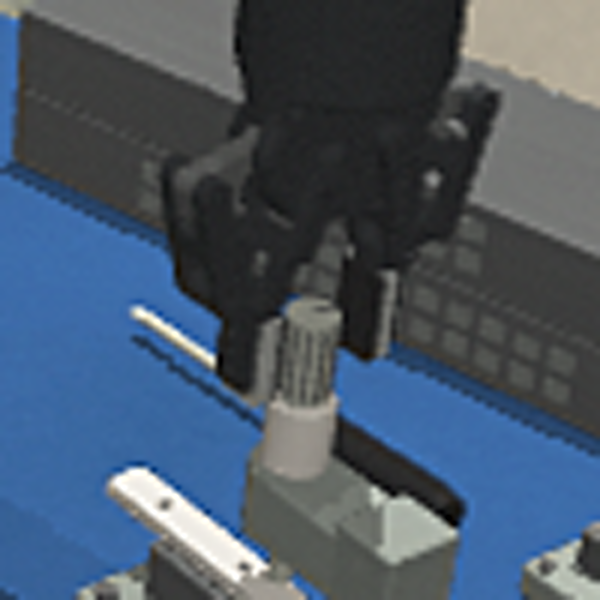

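Run:
```python
from h import *
c=calibration('wrist');K=np.array([[c['fx'],0,c['cx']],[0,c['fy'],c['cy']],[0,0,1]]);H=np.array(c['hand_eye']);C=(K,H[:3,:3],H[:3,3],c)
print(proj(C,[[0,0,-14],[3,0,-14],[0,0,-11]]))
crop(cv2.imread('pics/w16.png'),280,240,370,340,6,'w16c.png')
```

```text
[[325.85646738 293.42109767]
 [325.86798603 287.06810685]
 [325.80282801 289.28442274]]
```

View pics/w16c.png

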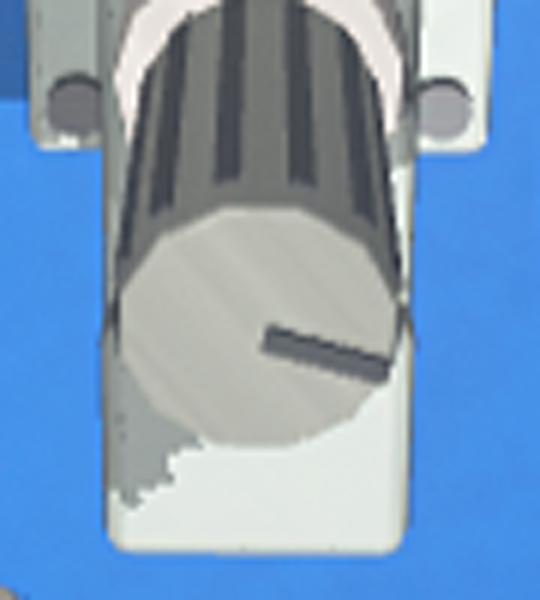

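Call:
jog_arm:
  increments:
    - [0,0,0,0]
    - [0,0,0,0]
    - [0,0,0,0]
    - [0,0,0,0]
  hand: -1

```text
clock: 22.8
position: [570.3, -162.7, 167.3]
ee_rot: [0.776, 0.631, 0.001, -0.001]
contact_force: [-2.9, 0.5, 6.3]
gripper_width: 18.0
```

Call:
jog_arm:
  increments:
    - [0,0,0,8]
    - [0,0,0,16]
    - [0,0,0,24]
    - [0,0,0,32]

```text
clock: 23.3
position: [571.1, -163.1, 167.4]
ee_rot: [0.921, 0.391, 0.001, -0.0]
contact_force: [0.4, -0.5, 0.1]
gripper_width: 18.4
```

Run:
```python
from h import *
totool([569.3,-163.3,166.5],78.2)
print(read_state()['wrist_torque'],read_state()['wrist_torque'])
```

```text
pos [ 571.1 -163.1  167.4] ang 45.97 tilt [ 0.002   0.0019 -1.    ] j6 2.381 -> shift [-0.0014 -0.0012  0.0009] turn -32.227302111743796 clk 23.3 w 18.4 F [ 0.4 -0.5  0.1]
[-0.49065992 -0.27648167  0.12560895] [-0.49065992 -0.27648167  0.12560895]
```

Call:
jog_arm:
  increments:
    - [0,0,0,8]
    - [0,0,0,16]
    - [0,0,0,24]
    - [0,0,0,32]
    - [0,0,0,40]
    - [0,0,0,48]
    - [0,0,0,56]
    - [0,0,0,60]

```text
clock: 24.3
position: [571.6, -164.8, 167.4]
ee_rot: [0.992, -0.123, 0.001, 0.0]
contact_force: [0.3, -6.5, -0.4]
gripper_width: 18.4
```

Run:
```python
from h import *
totool([569.3,-163.3,166.5],78.2)
print(read_state()['wrist_torque'])
st,im=snap('side','s17.png');crop(im[:,:,::-1],350,150,450,250,6,'s17c.png')
```

```text
pos [ 571.6 -164.8  167.4] ang -14.16 tilt [ 2.8e-03 -7.0e-04 -1.0e+00] j6 1.332 -> shift [-0.0026 -0.0009  0.0009] turn -92.35976491855877 clk 24.3 w 18.4 F [ 0.3 -6.5 -0.4]
[-1.82761338 -0.16683857  0.08915963]
```

View pics/s17c.png

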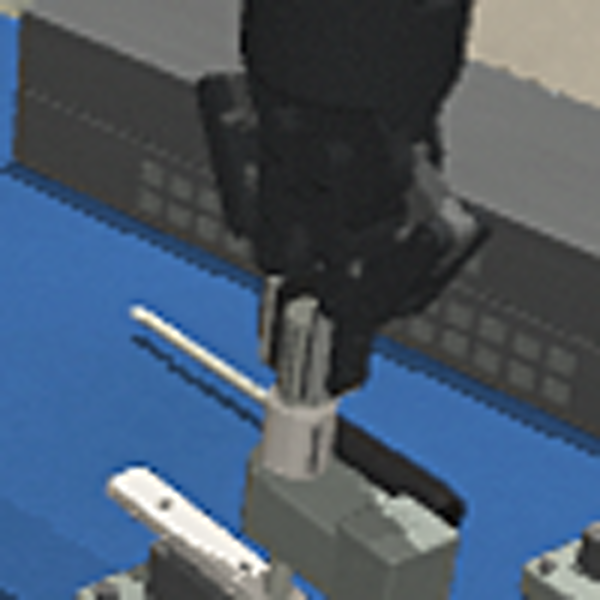

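Call:
jog_arm:
  increments:
    - [0,0.0005,0,8]
    - [0,0.0005,0,16]
    - [0,0.0005,0,24]
    - [0,0.0005,0,32]
    - [0,0.0005,0,40]

```text
clock: 24.98
position: [570.9, -166.0, 167.4]
ee_rot: [0.889, -0.458, 0.001, 0.0]
contact_force: [-0.9, -2.0, 2.5]
gripper_width: 18.4
```

Run:
```python
from h import *
totool([569.3,-163.3,166.5],78.2)
print(read_state()['wrist_torque'])
st,im=snap('side','s18.png');crop(im[:,:,::-1],350,150,450,250,6,'s18c.png')
```

```text
pos [ 570.9 -166.   167.4] ang -54.49 tilt [ 0.0014 -0.0018 -1.    ] j6 0.629 -> shift [-0.0032 -0.0003  0.0009] turn -132.69008082459106 clk 24.975 w 18.4 F [-0.9 -2.   2.5]
[-0.69520291  0.68179231  0.10651454]
```

View pics/s18c.png

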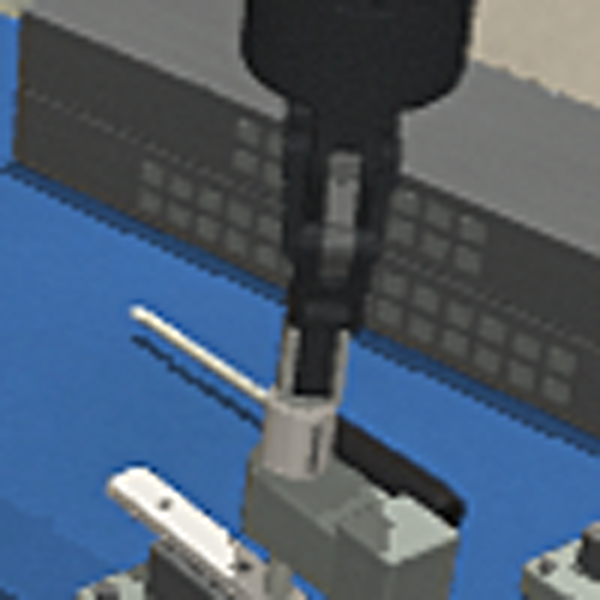

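The thimble mark stayed at (318,445) while the knob turned another 40°, so the ratchet is slipping. I'll turn it a little further for margin.

Call:
jog_arm:
  increments:
    - [0,0,0,8]
    - [0,0,0,16]
    - [0,0,0,24]
    - [0,0,0,24]

```text
clock: 25.52
position: [570.2, -166.3, 167.4]
ee_rot: [0.774, -0.633, 0.001, 0.001]
contact_force: [-3.8, -1.0, 3.4]
gripper_width: 18.5
```

Call:
jog_arm:
  increments:
    - [0,0,0,0]
    - [0,0,0,0]
    - [0,0,0,0]
    - [0,0,0,0]
  hand: 0.2

```text
clock: 26.02
position: [570.4, -166.2, 167.3]
ee_rot: [0.775, -0.633, 0.001, 0.001]
contact_force: [0.0, 0.1, 0.3]
gripper_width: 51.1
```

Call:
jog_arm:
  increments:
    - [0,0,-0.01,0]
    - [0,0,-0.04,0]
    - [0,0,-0.08,0]
    - [0,0,-0.12,0]
    - [0,0,-0.14,0]
    - [0,0,-0.14,0]

```text
clock: 26.78
position: [571.1, -166.0, 309.9]
ee_rot: [0.775, -0.632, 0.003, -0.001]
contact_force: [-1.8, 0.1, 0.4]
gripper_width: 51.2
```

Run:
```python
from h import *
totool([569.3,-163.3,166.5],78.2)
st,im=snap('side','s19.png');crop(im[:,:,::-1],350,150,450,290,5,'s19c.png')
st,im=snap('wrist','w19.png')
st,im=snap('scene','sc19.png');crop(im[:,:,::-1],170,180,280,270,6,'sc19c.png')
```

```text
pos [ 571.1 -166.   309.9] ang -78.46 tilt [ 0.0054 -0.0024 -1.    ] j6 0.21 -> shift [-0.0035  0.0019  0.1434] turn -156.6627256214167 clk 26.775 w 51.2 F [-1.8  0.1  0.4]
```

View pics/s19c.png

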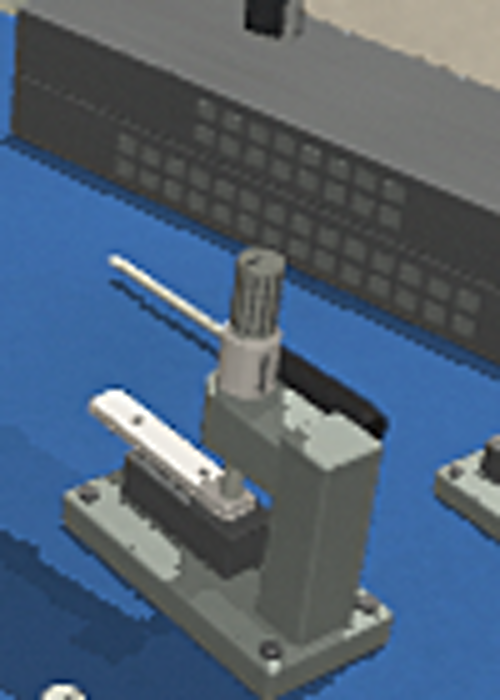

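View pics/w19.png

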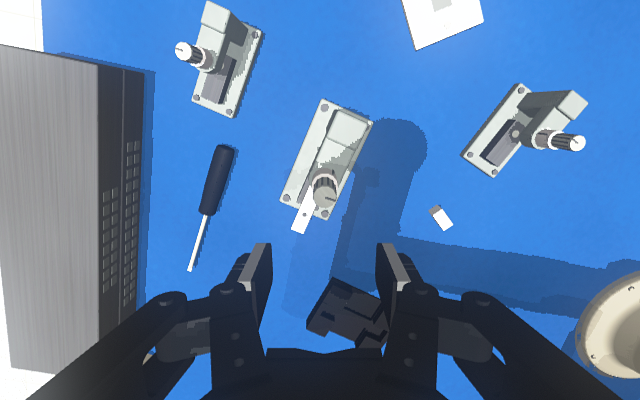

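View pics/sc19c.png

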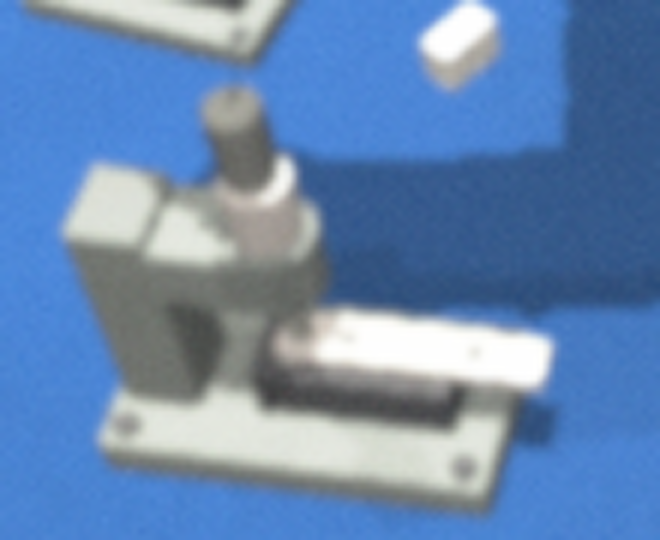

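Run:
```python
from h import *
crop(cv2.imread('pics/w19.png'),270,90,390,240,4,'w19c.png')
st=read_state();C=cam('wrist',st)
c0=np.array([569.3,-164,180])
for a in (175,152): print(a,proj(C,[c0,c0+10*np.array([np.cos(np.radians(a)),np.sin(np.radians(a)),0])]).round(1))
```

```text
175 [[323.  196.2]
 [334.4 199.5]]
152 [[323.  196.2]
 [332.1 203.4]]
```

View pics/w19c.png

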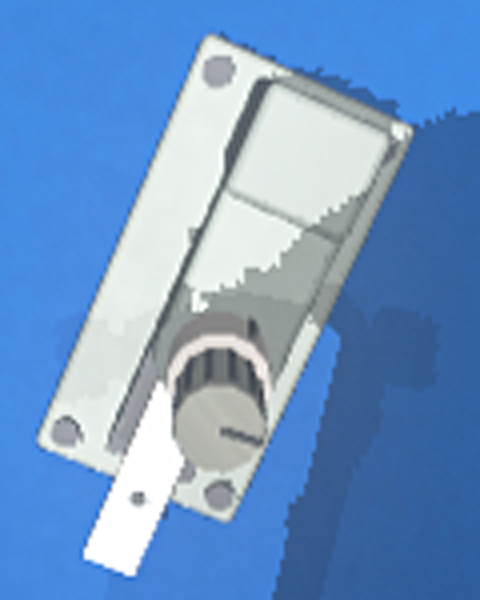

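Run:
```python
from bench import *
print(job_done(), read_state()['clock'])
```

```text
the job is handed in; nothing more can be done
the job is handed in; nothing more can be done
```

The job is done and handed in at about 27 s on the robot's clock. The long link is clamped in the correct gauge, the one whose knob top measured about 180 mm high. I lifted the link out of the case by its middle, laid it flat on the mat and let go. I then took it by one end, laid the other end on the anvil, let go, and turned the ratchet knob about 157° clockwise.

**Link position:** before clamping, its centre was about 41 mm out from the spindle axis and under 1 mm off sideways. The end images show the spindle down on the link.

**Knob slip:** the thimble's mark stayed still over the last 64° or so of knob turn. The mark on the knob confirms it turned the full 157°, so the ratchet slipped well over 30°. After release the gripper was clear at z ≈ 310 mm.

**Forces:** no reading after any move was over about 9 N at the wrist.

**Spare link:** I never moved near it, and I made no separate final measurement of it.

**Disagreements:**
- The fixed cameras read heights about 2 mm too high, and the wrist camera was about 1 mm off sideways; I allowed for both.
- The gripper width read about 15.5 mm on the 18 mm link.
- The tool tilted by up to 0.8° during the moves, with no visible effect.

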